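# Click the raised cover of a prototype housing home with a setting block

## Robot

A 6-joint arm with a two-finger parallel gripper is mounted at the origin on the work surface. World frame = base frame: x ahead of the robot, y to its left, z up, the work surface at z = 0. Lengths are in m, angles in rad, forces in N, time in s.
With the tool pointing down it reaches from about 0.35 to 0.975 m from the base axis. Payload 7.1 kg.
Tool frame: the origin (TCP) lies on the centre line of the jaws, within the pads' length; the fingertips stand 22 mm ahead of it and the grasp point (between the pads) lies 3 mm ahead of it; z points along the fingers, y is the line along which they close (so a half turn about z gives the same grasp; the last joint's range is limited). The gripper opens to 88 mm and grips with 3 to 60 N. Pads are 20 mm wide; open, the fingers measure 115 mm over their backs; the gripper's body (75 mm by 178 mm) begins 61 mm behind the grasp point.
Start: joints at [1.215, 0.423, 1.63, -0, 1.089, -0.019], TCP at [0.207, 0.59, 0.245] pointing down, gripper open.
Joint ranges: [-3, 3], [-0.9, 2.11], [0.09, 2.58], [-1.31, 4.45], [0.11, 2.69], [-2.54, 2.54]. Speed limits (rad/s): [2.39, 2.39, 3.01, 3.14, 3.14, 3.14].

## Interface

Orientations are given as a unit quaternion [x, y, z, w].
In Python, from cell import monitor, capture, calibration, bot gives the robot as it stands.
- The arm moves only by the shell command python3 -m crank 'ROWS' [FORCE]. ROWS is JSON, a list of rows, each a list of 7 numbers: the turn, a rotation vector about the world's x, y, z in degrees, then the shift along the world's x, y, z in m, then the gripper command: -1 is shut, 1 is fully open, values between are in proportion. In form: [[wx, wy, wz, dx, dy, dz, gripper], ...]. A call has 1 to 12 rows; each row shifts and turns the commanded pose from where the row before left it; what a row does not reach is not made up. A row lasts 1/8 s, in which the tool goes at most 62.5 mm and 10.7 degrees, less where a joint would pass 70% of its speed; a pose out of reach is approached as far as the arm can. A call is refused whole if a number of a shift passes 0.0625 or a number of a turn 10.7, either way. A call with a gripper value outside its range is refused whole. The fingers move at their own pace and stop on an object; FORCE is the grip in N (left out, the last holds). Time passes only in rows, so rows that do not move let the fingers close. It gives the time, the measured TCP pose, the force, the opening and the grip force at its end, in the units of the state.
- monitor.state(): the state, without advancing time (a new reading comes with each control period).
- capture(name): name is "side" or "top"; returns the picture (400x640x3 uint8, red, green, blue); there is no depth.
- calibration(name): a dict with "fx", "fy", "cx", "cy" (pixels), "rvec" (rotation vector, rad) and "tvec" (3), from world to camera coordinates, as OpenCV has them. Camera axes: x right, y down, z forward; pixel columns grow to the right and rows downward; lengths in m; the calibration is good to about 2 mm. A picture is of the moment at which its call begins. calibration takes no time and is no camera call.
- bot.finish_job(): hands the job in; it is judged then, once.
The state is a dict: "t": time; "joints": joint angles; "qvel": joint speeds; "effort": joint torques, N m; "ee_pos": TCP position; "ee_rot": TCP orientation; "force": force on the tool from outside, world axes, zero at the start; "torque": the same for the moment, N m; "gripper_width": finger opening in m; "finger_force": force on a finger pad.
Only numpy, scipy, OpenCV 4.12 (cv2) and the standard library are available. Lean on these libraries where they do the work, as an engineer would, in place of code of your own. Each camera call takes 0.05 s, during which the arm holds its last target. There are 200 camera calls.

## Task

Take the wooden setting block from its rest, stand it upright on its foot on the brown board and let go, then take it again from above and use its foot, held squarely and lengthwise over the raised cover of the grey housing, to press that cover straight down until it clicks home, without cocking it or touching it with the gripper. Finally stand the block upright on the brown board again and leave it; do not disturb the other things.

Things in the scene. Friction and masses are not known exactly. Their poses are not given: they have to be found in the camera images.
- tool_mid (a point): Centre of the wooden setting block, an inverted T 36 mm thick (z), 0.22 kg. x: from foot to head, up when it stands; it lies flat at the start, z up. Foot: bar from the sole at x = -55 to x = -31 mm, 90 mm long in y. Shank: 40 mm wide in y, from the foot to the head end at x = +55 mm. Centre of mass about 9 mm from here towards the foot.
- rest: Fixed plywood rest; the block lies loose on it, head to the rest's +x, centred above its origin (centre of underside). Base 130 (x) by 80 (y) by 8 mm. Two cross blocks, 35 mm high, carry the block: under the foot (x -56 to -34 mm, 70 mm wide in y) and under the head (x 39 to 55 mm, 30 mm wide). Between them the shank is clear, 27 mm above the base.
- board: Fixed brown hardboard modelling board lying on the table, 240 (x) by 320 (y) mm, 5 mm thick; origin at the centre of its underside, z up. The maquette and the pen pot stand near the corners on its +x side; the rest of it is free.
- housing: Fixed grey plastic prototype housing, 150 (x) by 124 (y) mm, flat deck 45 mm above the table; origin at the centre of its underside, vents in its -x face. Two like covers in the deck, 100 mm along x by 34 mm along y, at x = 0 and y = +31 or -31 mm. The one at -31 mm is home already, flush and immovable; the one at +31 mm stands 8 mm above the deck.
- cover_top (a point): Centre of the upper face of the raised cover (100 mm along x, 34 mm along y), z up. 53 mm above the table when raised, 45 mm when home and flush with the deck. A firm stop ends its travel there.
- cover_click (a joint): How far the raised cover is pressed in, m: 0 raised, 0.008 home (stop). An over-centre snap: about 13 N starts it down, less further on, nothing past half-way (4 mm); from there it clicks on by itself to 8 mm and stays; let go earlier, it springs back to 0.
- cover_rock (a joint): How far the cover is cocked about its short axis (y), rad, 0 when level; stops at 0.15 either way. A weak spring (0.6 N m per rad) levels it, so pressing away from its middle or with a foot that is not level cocks it; it should stay within 0.08.
- maquette: Bystander: loose terracotta block model, 80 by 65 mm, 80 mm high, 0.6 kg, on the board; origin at the centre of its underside.
- pen_pot: Bystander: loose grey pot 72 mm wide and 90 mm high with pens up to 140 mm high, leaning out up to 35 mm from its axis, on the board; origin at the centre of its underside.
- jar: Bystander: loose glass jar with steel lid, 60 mm wide, 85 mm high, standing on the table near the foot end of the rest; origin at the centre of its underside.
- knife: Bystander: loose yellow utility knife with blade drawn in, 153 mm long in x, 26 mm wide, 16 mm high, lying flat on the table before the board; origin on its underside, about the middle.
Mind the look-alikes: they are no part of the job. Leave any blue look-alike of the housing alone.

How it is judged:
By the outcome, as a careful person would: the job done as asked, in the order asked, and still so for the second after the job is handed in, with the robot touching nothing.
It also fails if it takes over 64 s, if anything falls off the work surface, if the arm or the gripper's body presses on something with over 40 N, if the wrist force passes 120 N, or if a joint passes its speed limit or range.

## Working session

There is one attempt and no reset: what is moved stays moved. The work goes in short steps, Python scripts to look and compute and a shell command to move; the robot and the scene stay as the last step left them, time stands still between calls to the robot, and variables do not carry over. Pictures are saved under pics/ and viewed, at most 10 in all, crops included, and the job is handed in when it is done.

```bash
mkdir -p pics; ls; python3 - <<'E'
from cell import monitor,capture,calibration,bot
import cv2
for n in("top","side"):
    cv2.imwrite(f"pics/{n}0.png",cv2.cvtColor(capture(n),cv2.COLOR_RGB2BGR)); print(n,calibration(n))
print(monitor.state())
E
```

```text
pics
top {'fx': 412.5539665707013, 'fy': 412.5539665707013, 'cx': 317.92843259750845, 'cy': 202.2453374683908, 'rvec': array([ 2.15596698, -2.2178826 ,  0.1094776 ]), 'tvec': array([-0.04909708,  0.52570686,  1.23231868])}
side {'fx': 393.8073753789864, 'fy': 393.8073753789864, 'cx': 314.7797250904015, 'cy': 202.91528895339135, 'rvec': array([ 2.28692319, -0.07423363,  0.06253065]), 'tvec': array([-0.50959913,  0.03365412,  1.10107015])}
{'t': 0.1, 'joints': array([ 1.21499111e+00,  4.23790072e-01,  1.63061969e+00,  4.09262103e-05,
        1.08860198e+00, -1.89772769e-02]), 'qvel': array([ 0.00103061, -0.00345802, -0.00338077, -0.00053146,  0.00014296,
        0.00088448]), 'effort': array([ 4.44158413e-04, -5.45614314e+01, -2.74323857e+01,  6.45588362e-02,
        1.88683852e-02, -3.96240625e-05]), 'ee_pos': array([0.20634396, 0.58944481, 0.24396099]), 'ee_rot': array([ 1.67628294e-01,  9.85850015e-01, -6.93750429e-04, -1.49992221e-04]), 'force': array([ 0.40929723, -0.48753891,  0.29038926]), 'torque': array([0.02234184, 0.0448018 , 0.01758633]), 'finger_force': 0.0, 'gripper_width': 0.08788994857970854}
```

View pics/top0.png

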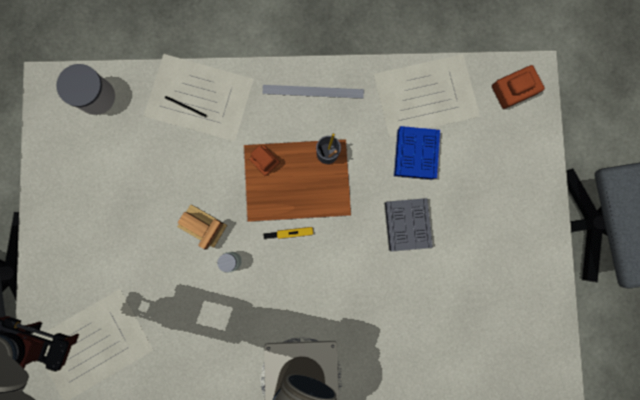

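View pics/side0.png

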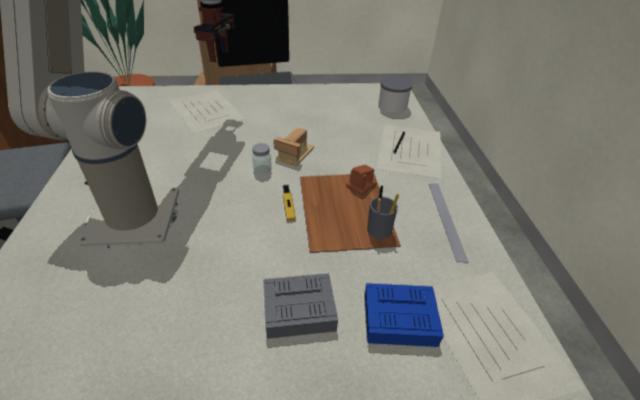

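The top view shows the block on its rest at about (200,228), jar (229,261), knife (290,233), board (298,180), maquette (264,159), pen pot (329,150). The two housing candidates are a grey one (410,224) and a blue one (418,153). The grey one fits the description. I'll confirm it and the block in one enlarged composite.

```bash
python3 - <<'E'
import cv2,numpy as np
t=cv2.imread("pics/top0.png");s=cv2.imread("pics/side0.png")
def c(im,x,y,w=80,h=60):
    o=cv2.resize(im[y:y+h,x:x+w],(400,300),interpolation=cv2.INTER_CUBIC)
    o=cv2.convertScaleAbs(o,alpha=1.4)
    for k in range(0,w,10): 
        cv2.line(o,(k*400//w,0),(k*400//w,5),(0,0,255),1); cv2.putText(o,str(x+k),(k*400//w,15),0,.35,(0,0,255))
    for k in range(10,h,10):
        cv2.line(o,(0,k*300//h),(5,k*300//h),(0,0,255),1); cv2.putText(o,str(y+k),(7,k*300//h+4),0,.35,(0,0,255))
    return o
cv2.imwrite("pics/c0.png",np.vstack([np.hstack([c(t,170,197),c(t,370,195)]),np.hstack([c(s,250,118),c(s,255,268,92,69)])]))
E
```

```text
(no output)
```

View pics/c0.png

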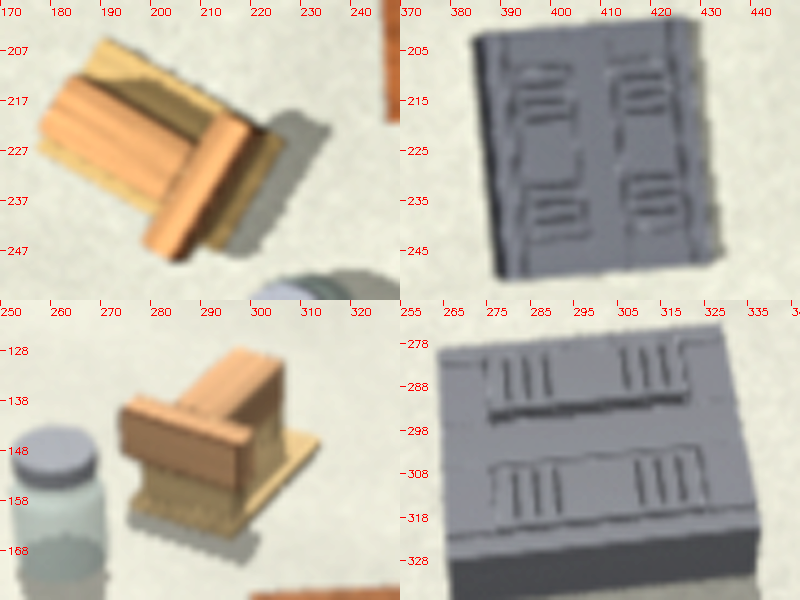

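The lower-right panel shows the raised cover on the far (+y) side, at side pixel (296,285), with a dark step in front of it. The near one at (300,309) is flush. So the housing +x is about world +x and the grey one is the right one. The block's foot is at top pixel (209,234) and its head at (181,217). Next I'll fit poses from the corners.

```bash
cat > h.py <<'E'
import numpy as np,cv2
from cell import calibration
from scipy.optimize import least_squares
C={n:calibration(n) for n in("top","side")}
def proj(n,P):
    c=C[n];K=np.array([[c["fx"],0,c["cx"]],[0,c["fy"],c["cy"]],[0,0,1]])
    return cv2.projectPoints(np.float64(P).reshape(-1,3),c["rvec"],c["tvec"],K,None)[0][:,0]
def ray(n,uv,z):
    c=C[n];R=cv2.Rodrigues(c["rvec"])[0];o=-R.T@c["tvec"]
    d=R.T@np.array([(uv[0]-c["cx"])/c["fx"],(uv[1]-c["cy"])/c["fy"],1]);return o+d*(z-o[2])/d[2]
def fit(obs,g):  # obs: (cam, local xyz in mm (z world), pixel); pose x,y,yaw
    def f(p):
        c,s=np.cos(p[2]),np.sin(p[2]);r=[]
        for n,l,uv in obs:
            x,y,z=np.array(l)/1000;r.append(proj(n,[p[0]+c*x-s*y,p[1]+s*x+c*y,z])[0]-uv)
        return np.ravel(r)
    q=least_squares(f,g,x_scale=[.01,.01,.05],loss="soft_l1");return q.x,f(q.x).reshape(-1,2).round(1)
E
python3 - <<'E'
from h import *
blk=[("top",(-31,-45,71),(198.4,245)),("top",(-31,45,71),(214.4,219.4)),("top",(-55,45,71),(220.4,221.4)),("top",(-55,-45,71),(206.4,249.4)),("top",(55,20,71),(185.6,212)),("top",(55,-20,71),(177.6,224)),
("side",(-55,-45,71),(274,139.6)),("side",(-55,45,71),(297.6,146.4))]
# yaw: top image up=+x, left=+y; head heading ~62deg => y_b toward -x... try
P0=ray("top",(199,229),.071);print("blk~",P0)
for o in (blk,[(n,(l[0],-l[1],l[2]),u) for n,l,u in blk]):
    p,r=fit(o,[P0[0],P0[1],1.1]);print(p.round(4),np.degrees(p[2]).round(1),r.tolist())
hs=[("top",(75,62,45),(387,202.2)),("top",(75,-62,45),(429,199)),("top",(-75,-62,45),(433,247.4)),("top",(-75,62,45),(391,250.6)),
("side",(75,-62,45),(255+.23*360,268+.23*227)),("side",(-75,-62,45),(255+.23*45,268+.23*255)),("side",(-75,62,45),(255+.23*38,268+.23*48)),("side",(75,62,45),(255+.23*322,268+.23*23)),
("side",(50,14,53),(255+.23*286,268+.23*97)),("side",(-50,14,53),(255+.23*90,268+.23*110))]
p,r=fit(hs,[*ray("top",(410,225),.045)[:2],0.]);print("housing",p.round(4),np.degrees(p[2]),r.tolist())
bd=[("top",(120,160,5),(245,146)),("top",(120,-160,5),(348,140)),("top",(-120,-160,5),(351,214)),("top",(-120,160,5),(248,220))]
p,r=fit(bd,[.6,0,0.]);print("board",p.round(4),np.degrees(p[2]),r.tolist())
for k,u,z in(("maq",(264,159),.08),("pot",(328,150),.09),("jar",(229,261),.085),("knife",(290,233),.01),("knifeL",(264,236),.01),("knifeR",(314,231),.01)):print(k,ray("top",u,z).round(3))
E
```

```text
blk~ [0.45192833 0.28322066 0.071     ]
[0.4798 0.2874 2.1152] 121.2 [[0.1, -44.4], [0.4, 7.3], [1.5, 0.8], [-0.8, -53.2], [-0.8, 23.6], [-0.0, -0.1], [46.1, -1.1], [-0.4, 0.5]]
[0.4591 0.2881 1.0502] 60.2 [[0.5, 0.4], [-0.1, -1.5], [1.1, 0.4], [-0.2, -0.0], [-1.5, -0.5], [-0.4, -0.3], [-1.1, 0.1], [-0.1, 0.3]]
housing [ 0.4505 -0.3373  0.0419] 2.399455398730855 [[0.6, -2.1], [-0.4, -1.7], [0.3, -0.0], [0.8, -0.2], [-0.1, 0.3], [-0.9, 0.6], [-0.4, -0.7], [0.0, -0.2], [0.3, -1.3], [-0.6, -0.5]]
board [ 0.5976 -0.0052  0.0207] 1.1831894392511257 [[-0.0, -2.2], [-0.4, -0.9], [0.9, 1.8], [-0.3, 0.8]]
maq [0.65  0.091 0.08 ]
pot [ 0.67  -0.096  0.09 ]
jar [0.358 0.195 0.085]
knife [0.433 0.024 0.01 ]
knifeL [0.427 0.103 0.01 ]
knifeR [ 0.437 -0.05   0.01 ]
```

```bash
python3 - <<'E'
from scipy.spatial.transform import Rotation as R
import numpy as np
# check model on start orientation
q=np.array([1.215,.4238,1.6306,0,1.0886,-.019])
def wr(T,j1,phi):
    M=(R.from_euler("Z",j1)*R.from_euler("Y",phi)).inv()*T*R.from_euler("z",-90,degrees=True)
    a=M.as_euler("ZYZ")  # second in [0,pi]
    return np.degrees(a).round(0)
T0=R.from_quat([.1676,.98585,0,0]);print("start",wr(T0,q[0],q[1]+q[2]))
for h in (0,20,35,45,60,75,90):
    for s in(1,-1):
        z=np.array([np.cos(np.radians(h)),np.sin(np.radians(h)),0]);y=s*np.array([z[1],-z[0],0]);x=np.cross(y,z)
        T=R.from_matrix(np.c_[x,y,z])
        print(h,s,[wr(T,j1,phi).tolist() for j1,phi in((0,2.1),(0,2.4),(-.2,2.2))])
E
```

```text
start [ 0. 62. -1.]
0 1 [[180.0, 30.0, -90.0], [180.0, 48.0, -90.0], [161.0, 38.0, -75.0]]
0 -1 [[-180.0, 30.0, 90.0], [-180.0, 48.0, 90.0], [161.0, 38.0, 105.0]]
20 1 [[144.0, 36.0, -60.0], [154.0, 51.0, -73.0], [134.0, 46.0, -54.0]]
20 -1 [[144.0, 36.0, 120.0], [154.0, 51.0, 107.0], [134.0, 46.0, 126.0]]
35 1 [[126.0, 45.0, -46.0], [136.0, 56.0, -62.0], [119.0, 56.0, -45.0]]
35 -1 [[126.0, 45.0, 134.0], [136.0, 56.0, 118.0], [119.0, 56.0, 135.0]]
45 1 [[117.0, 52.0, -40.0], [126.0, 61.0, -57.0], [111.0, 63.0, -41.0]]
45 -1 [[117.0, 52.0, 140.0], [126.0, 61.0, 123.0], [111.0, 63.0, 139.0]]
60 1 [[106.0, 64.0, -34.0], [113.0, 70.0, -52.0], [101.0, 75.0, -38.0]]
60 -1 [[106.0, 64.0, 146.0], [113.0, 70.0, 128.0], [101.0, 75.0, 142.0]]
75 1 [[98.0, 77.0, -31.0], [101.0, 80.0, -48.0], [92.0, 87.0, -36.0]]
75 -1 [[98.0, 77.0, 149.0], [101.0, 80.0, 132.0], [92.0, 87.0, 144.0]]
90 1 [[90.0, 90.0, -30.0], [90.0, 90.0, -48.0], [83.0, 99.0, -37.0]]
90 -1 [[90.0, 90.0, 150.0], [90.0, 90.0, 132.0], [83.0, 99.0, 143.0]]
```

```bash
python3 -m crank '[[0,0,-10,0.026,-0.029,-0.007,1],[0,0,-10,0.026,-0.029,-0.007,1],[0,0,-10,0.026,-0.029,-0.007,1],[0,0,-10,0.026,-0.029,-0.007,1],[0,0,-10,0.026,-0.029,-0.007,1],[0,0,-10,0.026,-0.029,-0.007,1],[0,0,-10,0.026,-0.029,-0.007,1],[0,0,-10,0.026,-0.029,-0.007,1],[0,0,-10,0.026,-0.029,-0.007,1],[0,0,-10.5,0.025,-0.030,-0.007,1],[0,0,0,0,0,0,1],[0,0,0,0,0,0,1]]' 40; python3 -c "
from cell import monitor
s=monitor.state();print(s['t'],s['joints'].round(3),s['ee_pos'].round(4),s['ee_rot'].round(4))"
```

```text
t: 1.6
ee_pos: [0.4652, 0.299, 0.1745]
ee_rot: [0.865, 0.502, -0.0, -0.0]
force: [0.4, 0.7, -0.5]
gripper_width: 0.0878
finger_force: 0.0
1.6 [0.55  0.412 1.841 0.    0.888 1.068] [0.4652 0.299  0.1745] [ 8.648e-01  5.021e-01 -3.000e-04 -1.000e-04]
```

```bash
python3 -m crank '[[0,0,0,0,0,-0.04,1],[0,0,0,0,0,-0.04,1],[0,0,0,0,0,-0.0385,1],[0,0,0,0,0,0,1],[0,0,0,0,0,0,-0.5],[0,0,0,0,0,0,-1],[0,0,0,0,0,0,-1],[0,0,0,0,0,0,-1],[0,0,0,0,0,0,-1],[0,0,0,0,0,0,-1]]' 45
```

```text
t: 2.85
ee_pos: [0.4658, 0.2989, 0.0565]
ee_rot: [0.865, 0.502, 0.0, 0.0]
force: [0.2, -0.8, 4.6]
gripper_width: 0.0402
finger_force: 44.6
```

```bash
python3 -m crank '[[0,0,0,0,0,0.04,-1],[0,0,0,0,0,0.055,-1],[0,0,0,0,0,0.055,-1],[0,0,-5,0.012,-0.05,0.025,-1],[0,0,-5,0.012,-0.05,0.02,-1],[0,0,-5,0.012,-0.05,0,-1],[0,0,0,0.012,-0.05,0,-1],[0,0,0,0.012,-0.05,0,-1],[0,0,0,0.012,-0.05,0,-1],[7,-7,0,0,0,0,-1],[7,-7,0,0,0,0,-1],[7,-7,0,0,0,0,-1]]'; python3 -c "
from cell import monitor
s=monitor.state();print(s['t'],s['joints'].round(3),s['ee_pos'].round(4),s['ee_rot'].round(4))"
```

```text
t: 4.35
ee_pos: [0.5367, -0.0008, 0.2508]
ee_rot: [0.894, 0.372, 0.231, -0.097]
force: [-0.3, 0.0, -2.6]
gripper_width: 0.0398
finger_force: 44.6
4.35 [-0.251  0.209  2.03   0.665  0.747  0.069] [ 0.5367 -0.0008  0.2508] [ 0.8936  0.3723  0.2315 -0.0965]
```

```bash
python3 -m crank '[[7,-7,0,0,0,0,-1],[7,-7,0,0,0,0,-1],[7,-7,0,0,0,0,-1],[7,-7,0,0,0,0,-1],[7,-7,0,0,0,0,-1],[7,-7,0,0,0,0,-1],[0.6,-0.6,0,0,0,0,-1],[0,0,0,0,0,0,-1],[0,0,0,0,0,0,-1]]'; python3 - <<'E'
from cell import monitor,capture
import cv2
from scipy.spatial.transform import Rotation as R
s=monitor.state();print(s['t'],s['joints'].round(3),s['ee_pos'].round(4));print(R.from_quat(s['ee_rot']).as_matrix().round(3))
im=[cv2.cvtColor(capture(n),cv2.COLOR_RGB2BGR) for n in("side","top")]
cv2.imwrite("pics/a.png",cv2.vconcat([cv2.resize(im[0][60:280,200:490],(800,600))[:300*2:1],])) if 0 else cv2.imwrite("pics/a.png",cv2.resize(im[0][60:270,190:470],(800,600),interpolation=cv2.INTER_CUBIC))
E
```

```text
t: 5.48
ee_pos: [0.5358, 0.0023, 0.2506]
ee_rot: [0.676, 0.289, 0.625, -0.263]
force: [1.3, -0.1, -2.1]
gripper_width: 0.0399
finger_force: 44.6
5.475 [-0.575  0.646  2.226  1.736  1.442 -1.309] [0.5358 0.0023 0.2506]
[[ 0.052  0.72   0.692]
 [ 0.061 -0.694  0.717]
 [ 0.997  0.005 -0.081]]
```

View pics/a.png

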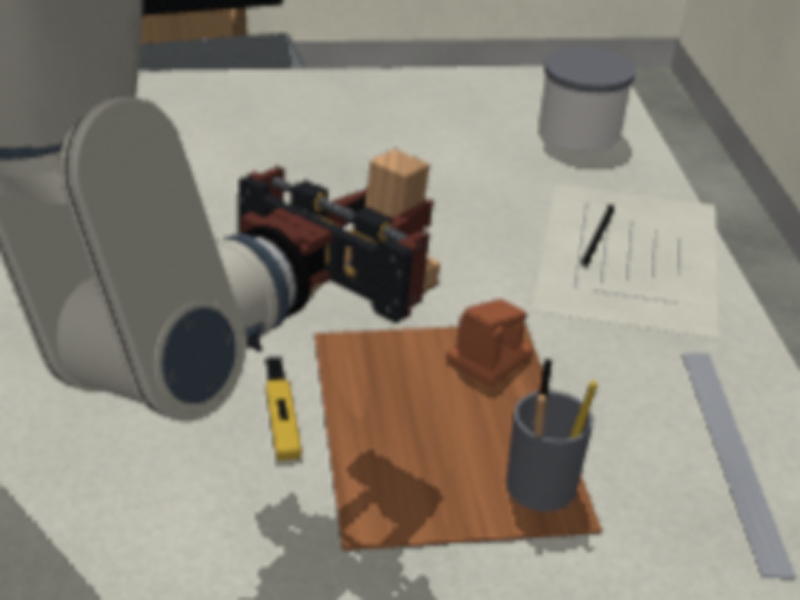

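The block is held head up. The tool still points about 4.7° below level, so I'll correct that. Then I'll lower it in stages and watch the wrist clearance near the table.

```bash
python3 -m crank '[[3.3,-3.3,0,0.004,-0.004,-0.03,-1],[0,0,0,0,0,-0.04,-1],[0,0,0,0,0,-0.04,-1],[0,0,0,0,0,0,-1],[0,0,0,0,0,0,-1]]'; python3 - <<'E'
from cell import monitor,capture
import cv2
from h import *
from scipy.spatial.transform import Rotation as R
s=monitor.state();print(s['t'],s['joints'].round(3),s['ee_pos'].round(4));M=R.from_quat(s['ee_rot']).as_matrix();print(M.round(3))
for d in(0.1,.2,.3): w=s['ee_pos']-d*M[:,2];print(d,w,proj("side",w))
im=cv2.cvtColor(capture("side"),cv2.COLOR_RGB2BGR)
cv2.imwrite("pics/b.png",cv2.resize(im[90:270,190:430],(800,600),interpolation=cv2.INTER_CUBIC))
E
```

```text
t: 6.2
ee_pos: [0.5398, -0.0019, 0.141]
ee_rot: [0.649, 0.277, 0.652, -0.275]
force: [0.8, -0.4, -2.1]
gripper_width: 0.0398
finger_force: 44.6
6.2 [-0.581  0.979  2.144  1.759  1.57  -1.558] [ 0.5398 -0.0019  0.141 ]
[[-0.005  0.719  0.695]
 [ 0.001 -0.695  0.719]
 [ 1.     0.005  0.003]]
0.1 [ 0.47031616 -0.07383696  0.14069377] [[301.89165004 187.12519808]]
0.2 [ 0.4008248  -0.14574571  0.14040879] [[273.92043506 207.23673031]]
0.3 [ 0.33133343 -0.21765446  0.14012382] [[242.17243099 230.06380477]]
```

View pics/b.png

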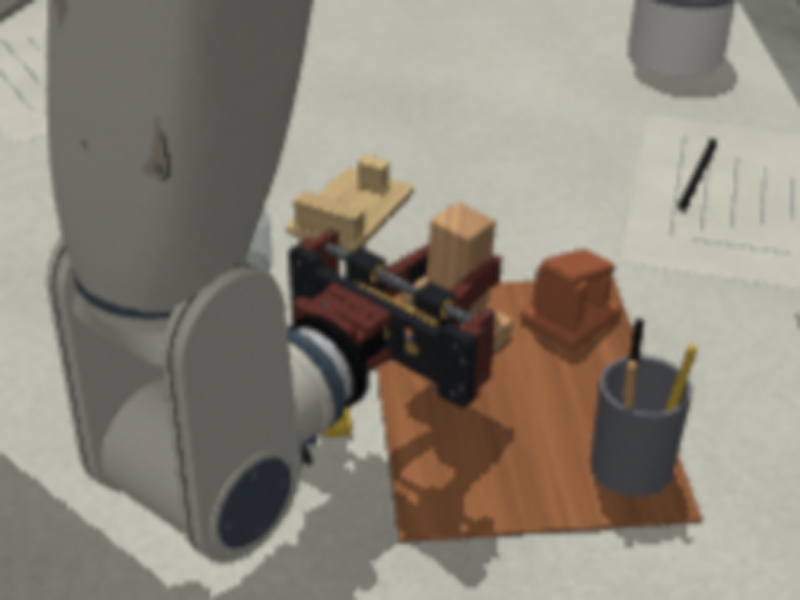

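```bash
python3 - <<'E'
from h import *
P=ray("side",(266,241),.14);print(P)
for z in(.12,.10,.09,.08,.07):print(z,proj("side",[P[0],P[1],z]))
E
```

```text
[ 0.38425941 -0.25353072  0.14      ]
0.12 [[266.5551311  247.33159387]]
0.1 [[267.09353357 253.47238811]]
0.09 [[267.35669612 256.47391036]]
0.08 [[267.61595237 259.43087916]]
0.07 [[267.87138868 262.34427922]]
```

```bash
python3 -m crank '[[0,0,0,0,0,-0.025,-1],[0,0,0,0,0,-0.025,-1],[0,0,0,0,0,-0.013,-1],[0,0,0,0,0,0,-1],[0,0,0,0,0,0,-1]]';python3 -m crank '[[0,0,0,0,0,-0.002,-1],[0,0,0,0,0,0,-1]]'; python3 -c "
from cell import monitor
s=monitor.state();print(s['effort'].round(1),s['joints'].round(3),s['ee_pos'].round(4))"
```

```text
t: 6.88
ee_pos: [0.5397, -0.002, 0.0775]
ee_rot: [0.65, 0.277, 0.652, -0.275]
force: [0.7, -1.0, -2.2]
gripper_width: 0.0401
finger_force: 44.6
t: 7.12
ee_pos: [0.5396, -0.002, 0.0747]
ee_rot: [0.65, 0.277, 0.652, -0.275]
force: [0.8, -0.1, -2.3]
gripper_width: 0.0398
finger_force: 44.6
[  0.  -53.7   7.1  -0.3   4.6   0. ] [-0.581  1.13   2.08   1.758  1.586 -1.642] [ 0.5396 -0.002   0.0747]
```

```bash
for i in 1 2 3; do python3 -m crank '[[0,0,0,0,0,-0.001,-1],[0,0,0,0,0,0,-1]]' | egrep "pos|^force"; done
```

```text
ee_pos: [0.5395, -0.0019, 0.0733]
force: [-0.5, -0.2, -2.2]
ee_pos: [0.5395, -0.0019, 0.0723]
force: [-0.3, -0.3, -2.2]
ee_pos: [0.5395, -0.0019, 0.0713]
force: [-0.0, 0.3, -2.1]
```

```bash
for i in 1 2 3; do python3 -m crank '[[0,0,0,0,0,-0.001,-1],[0,0,0,0,0,0,-1]]' | egrep "pos|^force"; done; python3 -c "
from cell import monitor
s=monitor.state();print(s['effort'].round(1))"
```

```text
ee_pos: [0.5395, -0.0019, 0.0707]
force: [-1.4, 0.9, 1.1]
ee_pos: [0.5394, -0.0018, 0.0706]
force: [-2.3, -0.1, 6.9]
ee_pos: [0.5388, -0.0013, 0.0696]
force: [-5.4, 1.7, 6.5]
[ -0.5 -50.5   4.9   0.8   2.2   0.1]
```

```bash
python3 -m crank '[[0,0,0,0,0,0.001,-0.05],[0,0,0,0,0,0,0.4],[0,0,0,0,0,0,0.6],[0,0,0,0,0,0,0.6],[0,0,0,-0.007,-0.007,0,0.6],[0,0,0,-0.014,-0.014,0,0.6],[0,0,0,-0.018,-0.018,0,0.6],[0,0,0,-0.018,-0.018,0.01,0.6],[0,0,0,0,0,0.03,0.6],[0,0,0,0,0,0.05,0.6],[0,0,0,0,0,0.06,0.6],[0,0,0,0,0,0,0.6]]'; python3 - <<'E'
from cell import monitor,capture
import cv2
s=monitor.state();print(s['t'],s['joints'].round(3),s['ee_pos'].round(4))
im=[cv2.cvtColor(capture(n),cv2.COLOR_RGB2BGR) for n in("side","top")]
a=cv2.resize(im[0][110:290,230:430],(400,360),interpolation=cv2.INTER_CUBIC);b=cv2.resize(im[1][110:290,220:420],(400,360),interpolation=cv2.INTER_CUBIC)
cv2.imwrite("pics/side1.png",im[0]);cv2.imwrite("pics/top1.png",im[1])
cv2.imwrite("pics/c.png",cv2.hconcat([a,b]))
E
```

```text
t: 10.12
ee_pos: [0.4823, -0.0594, 0.2228]
ee_rot: [0.649, 0.279, 0.653, -0.273]
force: [0.3, -0.6, -0.9]
gripper_width: 0.0704
finger_force: 0.0
10.125 [-0.787  0.779  2.22   1.554  1.576 -1.438] [ 0.4823 -0.0594  0.2228]
```

View pics/c.png

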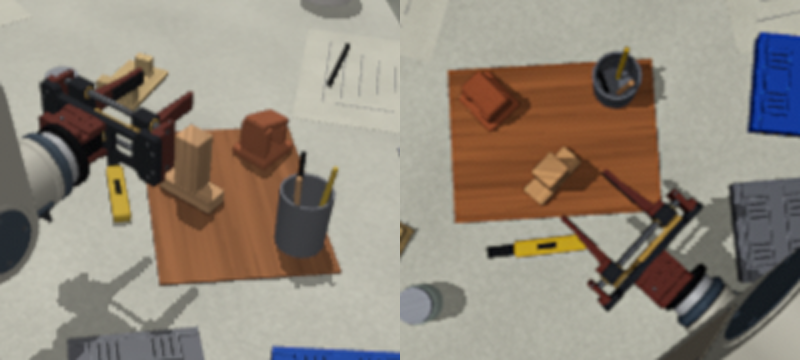

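The block stands upright on the board, at picture (193,180) left and (552,175) right. Next I turn the tool down and hover above it.

```bash
python3 -m crank '[[-7,7,0,0,0,0.03,1],[-7,7,0,0.006,0.006,0,1],[-7,7,0,0.006,0.006,0,1],[-7,7,0,0.006,0.006,0,1],[-7,7,0,0.006,0.006,0,1],[-7,7,0,0.006,0.006,0,1],[-7,7,0,0.006,0.006,0,1],[-7,7,0,0.006,0.006,0,1],[-7,7,0,0.006,0.006,0,1],[0,0,0,0,0,0,1],[0,0,0,0,0,0,1]]'; python3 - <<'E'
from cell import monitor,capture
import cv2
from scipy.spatial.transform import Rotation as R
s=monitor.state();print(s['t'],s['joints'].round(3),s['ee_pos'].round(4));print(R.from_quat(s['ee_rot']).as_matrix().round(3))
from h import *
M=R.from_quat(s['ee_rot']);y=M.as_matrix()[:,1]
# rotation vector (deg, world) to bring tool down with y heading -44
h=np.radians(-44);yt=np.array([np.cos(h),np.sin(h),0]);zt=np.array([0,0,-1.]);T=R.from_matrix(np.c_[np.cross(yt,zt),yt,zt])
print("turn",np.degrees((T*M.inv()).as_rotvec()).round(1), "exp head px",proj("top",[.541,.0007,.115]),proj("side",[.541,.0007,.115]))
t=cv2.imread("pics/top1.png");sd=cv2.imread("pics/side1.png")
def cr(im,x,y):return cv2.resize(im[y:y+60,x:x+50],(400,480),interpolation=cv2.INTER_CUBIC)
cv2.imwrite("pics/d.png",np.hstack([cr(t,272,165),cr(sd,302,165)]))
E
```

```text
t: 11.6
ee_pos: [0.5255, -0.0112, 0.2456]
ee_rot: [0.922, 0.385, 0.029, -0.03]
force: [-0.8, -0.3, 0.3]
gripper_width: 0.0873
finger_force: 0.0
11.6 [-0.088  0.266  1.865  0.096  0.989  0.64 ] [ 0.5255 -0.0112  0.2456]
[[ 0.702  0.711  0.03 ]
 [ 0.708 -0.702  0.078]
 [ 0.077 -0.033 -0.996]]
turn [-4.5  1.7  0.7] exp head px [[295.34245984 194.17010955]] [[326.67503465 176.47288238]]
```

View pics/d.png

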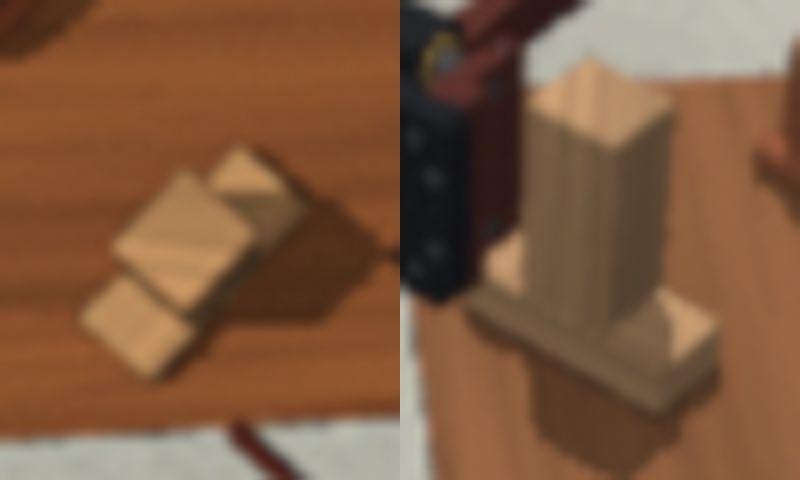

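The block is upright where expected: head centre at top (295.0,195.1) against a predicted (295.3,194.2). I'll square the tool over it.

```bash
python3 -m crank '[[-4.5,1.7,1.2,0.015,0.0115,-0.03,1],[0,0,0,0,0,-0.03,1],[0,0,0,0,0,0,1],[0,0,0,0,0,0,1]]'; python3 - <<'E'
from cell import monitor
from scipy.spatial.transform import Rotation as R
import numpy as np
s=monitor.state();M=R.from_quat(s['ee_rot']);h=np.radians(-43.5);yt=np.array([np.cos(h),np.sin(h),0]);zt=np.array([0,0,-1.]);T=R.from_matrix(np.c_[np.cross(yt,zt),yt,zt])
print(s['ee_pos'].round(4),"turn",np.degrees((T*M.inv()).as_rotvec()).round(2))
E
```

```text
t: 12.1
ee_pos: [0.5413, -0.0008, 0.188]
ee_rot: [0.919, 0.394, 0.001, 0.001]
force: [0.8, -0.5, 0.5]
gripper_width: 0.0877
finger_force: 0.0
[ 0.5413 -0.0008  0.188 ] turn [0.1  0.16 0.12]
```

```bash
python3 -m crank '[[0.1,0.15,0,-0.001,0.001,-0.03,1],[0,0,0,0,0,-0.035,1],[0,0,0,0,0,-0.033,1],[0,0,0,0,0,0,0.5],[0,0,0,0,0,0,0.2],[0,0,0,0,0,0,0],[0,0,0,0,0,0,-0.1],[0,0,0,0,0,0,-1],[0,0,0,0,0,0,-1],[0,0,0,0,0,0,-1],[0,0,0,0,0,0,-1]]' 10;  python3 -m crank '[[0,0,0,0,0,0,-1],[0,0,0,0,0,0,-1],[0,0,0,0,0,0,-1]]' 55; python3 -c "
from cell import monitor
s=monitor.state();print(s['joints'].round(3),s['ee_pos'].round(4))"
```

```text
t: 13.48
ee_pos: [0.541, 0.0012, 0.0901]
ee_rot: [0.919, 0.394, 0.0, 0.001]
force: [0.1, -0.8, 5.4]
gripper_width: 0.04
finger_force: 10.0
t: 13.85
ee_pos: [0.5411, 0.0012, 0.0902]
ee_rot: [0.919, 0.394, 0.0, 0.001]
force: [-0.5, -0.6, 6.4]
gripper_width: 0.0395
finger_force: 55.0
[-1.900e-02  5.320e-01  1.905e+00 -1.000e-03  7.030e-01  7.410e-01] [0.5411 0.0012 0.0902]
```

```bash
python3 -m crank '[[0,0,0,0,0,0.03,-1],[0,0,0,0,0,0.055,-1],[0,0,0,0,0,0.055,-1],[0,0,5.75,-0.0115,-0.0385,0.02,-1],[0,0,5.75,-0.0115,-0.0385,0,-1],[0,0,5.75,-0.0115,-0.0385,0,-1],[0,0,5.75,-0.0115,-0.0385,0,-1],[0,0,5.75,-0.0115,-0.0385,0,-1],[0,0,5.75,-0.0115,-0.0385,0,-1],[0,0,5.75,-0.0115,-0.0385,0,-1],[0,0,5.75,-0.0115,-0.0385,0,-1],[0,0,0,0,0,-0.04,-1]]'; python3 -m crank '[[0,0,0,0,0,-0.04,-1],[0,0,0,0,0,0,-1],[0,0,0,0,0,0,-1]]'; python3 - <<'E'
from cell import monitor,capture
import cv2
from h import *
from scipy.spatial.transform import Rotation as R
s=monitor.state();print(s['t'],s['joints'].round(3),s['ee_pos'].round(4));M=R.from_quat(s['ee_rot']);h=np.radians(2.4);yt=np.array([np.cos(h),np.sin(h),0]);zt=np.array([0,0,-1.]);T=R.from_matrix(np.c_[np.cross(yt,zt),yt,zt])
print("turn",np.degrees((T*M.inv()).as_rotvec()).round(2))
a=cv2.cvtColor(capture("side"),cv2.COLOR_RGB2BGR);b=cv2.cvtColor(capture("top"),cv2.COLOR_RGB2BGR)
cv2.imwrite("pics/side2.png",a);cv2.imwrite("pics/top2.png",b)
t=cv2.imread("pics/top0.png")
cr=lambda im,x,y,w,hh:cv2.resize(cv2.convertScaleAbs(im[y:y+hh,x:x+w],alpha=1.5),(400,600),interpolation=cv2.INTER_CUBIC)
cv2.imwrite("pics/e.png",np.hstack([cr(a,255,225,80,120),cr(t,388,196,40,60)]))
E
```

```text
t: 15.35
ee_pos: [0.4495, -0.3103, 0.2112]
ee_rot: [0.692, 0.722, 0.0, 0.004]
force: [1.3, 0.5, -1.8]
gripper_width: 0.0401
finger_force: 54.9
t: 15.72
ee_pos: [0.4491, -0.307, 0.1704]
ee_rot: [0.692, 0.722, 0.0, 0.001]
force: [0.4, 0.0, -1.5]
gripper_width: 0.0401
finger_force: 54.9
15.725 [-0.622  0.406  1.865  0.     0.87  -0.665] [ 0.4491 -0.307   0.1704]
turn [ 0.04  0.07 -0.08]
```

View pics/e.png

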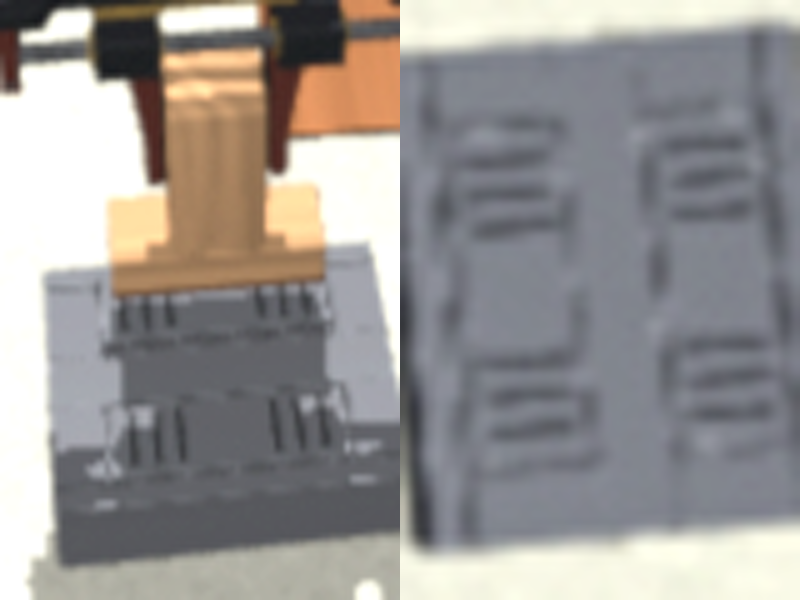

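```bash
python3 - <<'E'
from h import *
def pts(c,yaw,L): 
    a=np.radians(yaw);return [[c[0]+np.cos(a)*x-np.sin(a)*y,c[1]+np.sin(a)*x+np.cos(a)*y,z] for x,y,z in L]
f=proj("side",pts((.4491,-.307),2.4,[(-.045,-.018,.0852),(.045,-.018,.0852)]));print("foot pred",f.round(1),"seen 277.4,284.4 319.6,280.4")
c=proj("side",pts((.4492,-.3063),2.4,[(-.05,-.017,.053),(.05,-.017,.053)]));print("cover pred",c.round(1),"seen 276,295 320.6,290")
E
```

```text
foot pred [[276.8 284. ]
 [319.3 280.6]] seen 277.4,284.4 319.6,280.4
cover pred [[275.1 292.8]
 [321.1 289. ]] seen 276,295 320.6,290
```

The foot edge is where predicted and the cover edge agrees: centre column 298.3 seen, 298.1 predicted, with the dark step just below. I'll descend and press.

```bash
python3 -m crank '[[0,0,0,0,0.0005,-0.01,-1],[0,0,0,0,0,-0.01,-1],[0,0,0,0,0,-0.008,-1],[0,0,0,0,0,0,-1],[0,0,0,0,0,0,-1]]' 60|egrep "pos|^force|rot"; for i in 1 2 3; do python3 -m crank '[[0,0,0,0,0,-0.001,-1],[0,0,0,0,0,-0.001,-1],[0,0,0,0,0,0,-1]]' | egrep "pos|^force"; done
```

```text
ee_pos: [0.4487, -0.3064, 0.1416]
ee_rot: [0.692, 0.722, 0.0, 0.0]
force: [0.1, -0.8, -2.2]
ee_pos: [0.4487, -0.3063, 0.1397]
force: [-0.0, 0.1, -2.8]
ee_pos: [0.4487, -0.3064, 0.1381]
force: [-1.5, 0.5, 4.2]
ee_pos: [0.4487, -0.3064, 0.1361]
force: [-2.2, 1.2, 5.2]
```

```bash
for i in 1 2 3; do python3 -m crank '[[0,0,0,0,0,-0.001,-1],[0,0,0,0,0,-0.001,-1],[0,0,0,0,0,0,-1]]' | egrep "pos|^force|rot"; done; python3 -c "
from cell import monitor
print(monitor.state()['torque'])"
```

```text
ee_pos: [0.4485, -0.3062, 0.1332]
ee_rot: [0.692, 0.722, 0.0, 0.0]
force: [0.3, 0.1, -2.8]
ee_pos: [0.4485, -0.3062, 0.1314]
ee_rot: [0.692, 0.722, 0.0, 0.0]
force: [-0.6, -0.2, -2.7]
ee_pos: [0.4487, -0.3063, 0.1301]
ee_rot: [0.692, 0.722, 0.0, 0.001]
force: [-1.5, 2.1, 3.4]
[0.18163501 0.42331145 0.05290333]
```

```bash
python3 -m crank '[[0,0,0,0,0,0.01,-1],[0,0,0,0,0,0.03,-1],[0,0,0,0,0,0.04,-1],[0,0,0,0,0,0.04,-1],[0,0,0,0.0115,0.0385,0,-1],[0,0,0,0.0115,0.0385,0,-1],[0,0,0,0.0115,0.0385,0,-1],[0,0,0,0.0115,0.0385,0,-1],[0,0,0,0.0115,0.0385,0,-1],[0,0,0,0.0115,0.0385,0,-1],[0,0,0,0.0115,0.0385,0,-1],[0,0,0,0.0115,0.0365,0,-1]]';python3 -m crank '[[0,0,0,0,0,-0.05,-1],[0,0,0,0,0,-0.05,-1],[0,0,0,0,0,-0.045,-1],[0,0,0,0,0,0,-1],[0,0,0,0,0,0,-1]]'; python3 - <<'E'
from cell import capture
import cv2
from h import *
a=cv2.cvtColor(capture("side"),cv2.COLOR_RGB2BGR)
cv2.imwrite("pics/f.png",np.hstack([cv2.resize(a[120:270,260:460],(400,600),interpolation=cv2.INTER_CUBIC)[:400],cv2.resize(cv2.convertScaleAbs(a[265:345,255:335],alpha=1.5),(400,400),interpolation=cv2.INTER_CUBIC)]))
E
```

```text
t: 20.2
ee_pos: [0.5408, 0.0011, 0.2501]
ee_rot: [0.692, 0.722, 0.0, 0.001]
force: [0.1, -0.9, -1.5]
gripper_width: 0.0399
finger_force: 59.9
t: 20.82
ee_pos: [0.5417, -0.0004, 0.1061]
ee_rot: [0.692, 0.722, 0.001, 0.001]
force: [0.1, 0.2, -2.0]
gripper_width: 0.0396
finger_force: 59.9
```

View pics/f.png

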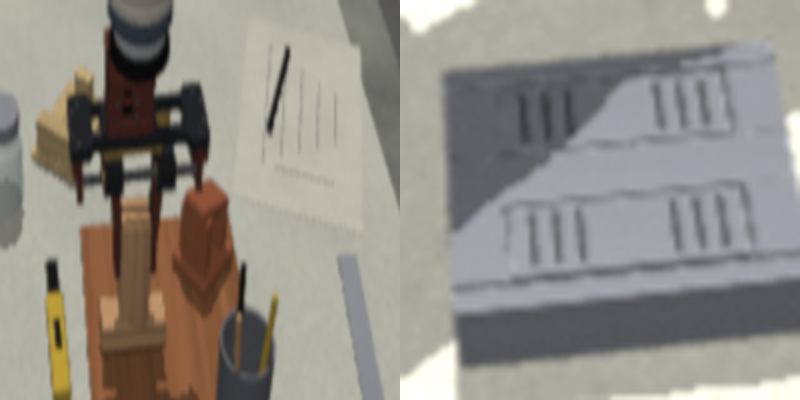

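The far cover is now flush: the dark step at (590,150) is gone. The block hangs upright 16 mm above the board, so I set it down.

```bash
python3 -m crank '[[0,0,0,0,0,-0.008,-1],[0,0,0,0,0,-0.005,-1],[0,0,0,0,0,0,-1],[0,0,0,0,0,-0.001,-1],[0,0,0,0,0,-0.001,-1],[0,0,0,0,0,0,-1]]'|egrep "pos|^force"; for i in 1 2; do python3 -m crank '[[0,0,0,0,0,-0.0005,-1],[0,0,0,0,0,0,-1]]'|egrep "pos|^force"; done
```

```text
ee_pos: [0.5408, -0.0003, 0.0902]
force: [-1.7, 0.3, 4.8]
ee_pos: [0.5408, -0.0003, 0.0901]
force: [-1.7, -1.4, 10.7]
ee_pos: [0.5408, -0.0003, 0.0901]
force: [-4.5, -0.1, 16.2]
```

Seated on the board. Next: ease off, open slowly and retreat straight up.

```bash
python3 -m crank '[[0,0,0,0,0,0.001,-1],[0,0,0,0,0,0,-0.05],[0,0,0,0,0,0,0.2],[0,0,0,0,0,0,0.5],[0,0,0,0,0,0,0.5],[0,0,0,0,0,0.01,0.5],[0,0,0,0,0,0.03,0.5],[0,0,0,0,0,0.05,0.5],[0,0,0,0,0,0.06,0.5],[0,0,0,-0.02,0,0.03,0.5],[0,0,0,-0.05,0.0,0,0.5],[0,0,0,-0.05,0,0,0.5]]'; python3 -m crank '[[0,0,0,-0.03,0.04,0,0.5],[0,0,0,0,0.04,0,0.5],[0,0,0,0,0,0,0.5],[0,0,0,0,0,0,0.5]]'; python3 - <<'E'
from cell import capture
import cv2
from h import *
a=cv2.cvtColor(capture("side"),cv2.COLOR_RGB2BGR);b=cv2.cvtColor(capture("top"),cv2.COLOR_RGB2BGR)
cv2.imwrite("pics/g.png",np.hstack([cv2.resize(a[110:350,240:440],(400,480),interpolation=cv2.INTER_CUBIC),cv2.resize(b[100:280,170:470],(400,240),interpolation=cv2.INTER_CUBIC).repeat(1,0) if 0 else cv2.resize(b[90:330,200:400],(400,480),interpolation=cv2.INTER_CUBIC)]))
E
```

```text
t: 23.62
ee_pos: [0.4195, -0.0003, 0.2706]
ee_rot: [0.692, 0.722, 0.001, 0.001]
force: [-0.7, -0.6, 0.0]
gripper_width: 0.0657
finger_force: 0.0
t: 24.12
ee_pos: [0.3907, 0.0795, 0.27]
ee_rot: [0.691, 0.722, 0.0, 0.001]
force: [0.1, -0.3, 0.2]
gripper_width: 0.0655
finger_force: 0.0
```

View pics/g.png

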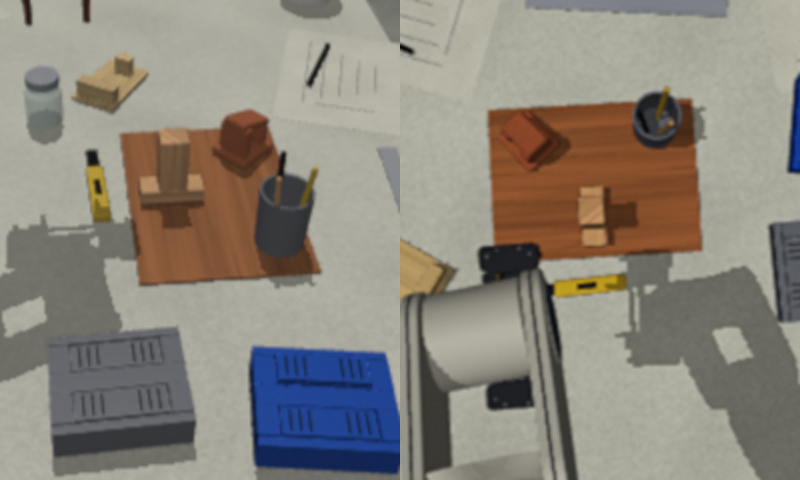

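The block stands upright and free on the board, at left picture (172,170) and right (593,215). Both grey covers are flush, and the jar, knife, pot and maquette are where they were. I'm handing the job in.

```bash
python3 -c "
from cell import bot
print(bot.finish_job())"
```

```text
the job is handed in; nothing more can be done
None
```

The job is done and handed in: the raised cover of the grey housing is pressed flush, and the block stands upright and free on the brown board. The bystanders look undisturbed in the last pictures; about 24 of the 64 s were used.

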